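# Pry the spectrometer's front up onto its service catch

### The job

The front feet of the small white spectrometer need to come off the bench for cleaning. Take the long pry bar, lay it across the fixed fulcrum block with its thin tip under the steel lug on the instrument's front, and push the bar's free end down until the spring catch slips under the front feet. Then let go and leave the instrument standing on the catch; do not lift or push the instrument with the gripper.

Things in the scene. Friction and masses are not known exactly. Their poses are not given: they have to be found in the camera images.
- pry_bar: Flat steel pry bar 300 long, 22 wide, 12 thick, 0.45 kg, lying flat; black rubber on the 90 mm of its free end. The last 50 mm of the other end is a thin tip, 7 thick, flush with the underside. Origin at mid-length on the underside; +x runs to the tip's end (x = +150; free end -150), z up. It balances at x = -9. The plain 180 mm bar (no thin tip, no rubber) nearby is not to be used.
- fulcrum: Dark steel block fixed to the bench, 44 (x) by 60 (y), with a rounded ridge (radius 10) along y; ridge top at x = 0, 70 high. Origin on the bench below it; +x points level at the instrument's front, z up. In this frame the lug spans x = 45 to 95, y = -35 to 35, underside 86 high, so a tip laid level on the ridge has 9 mm to spare; tip end at x = 75 is right. Bench under the free half is clear.
- instrument: White spectrometer on a black pan with four feet, 5 to 7 kg, 240 wide, 260 deep, 150 high, standing loose. Origin at the centre of its underside, 225 beyond the fulcrum's; x as the fulcrum's, front face at x = -130. A steel lug juts 50 from mid-front, 70 wide, 12 thick, underside 86 high. Raising it takes 8 to 14 N down at the bar's free end; the bar's own weight does not raise it.
- catch (a joint): Spring catch: two flat steel prongs on the bench, 85 mm either side of the fulcrum, 6 thick, sliding together along its +x. In m: about 0 at the start, pressing on the front feet with 5 N; once these are 7 mm up (bar pressed 15 mm from its free end until its top is some 30 mm above the bench or lower) the prongs jump under them to 0.016 and hold the instrument up.
Not all that is in view belongs to the job. Of the things that look like the fulcrum, the middle-sized one is meant.

How it is judged:
On the way:
1. the pry bar, over the fulcrum block and under the lug, carries the raised front of the instrument (angle between instrument's own z axis and vertical above 0.018 rad and contact force between pry_bar and instrument above 8 N and contact force between pry_bar and fulcrum above 8 N), for 0.05 s.
At the end, for the whole second after the job is handed in: The spring catch is at least 10 mm in under the front feet, the instrument rests on it with its front raised (tilted 0.015 to 0.06 rad), within 30 mm of where it stood, and instrument and bar are at rest (value of joint catch above 0.01 m and angle between instrument's own z axis and vertical between 0.015 and 0.06 rad and distance of instrument from where it was at the start of the episode below 0.03 m and linear speed of instrument below 0.02 m/s and linear speed of pry_bar below 0.03 m/s); the robot touches nothing.
It fails at once if the robot itself lifts or pushes the instrument (more than 10 N) (contact force between any of the fingers, the arm and instrument above 10 N).
It also fails if it takes over 48 s, if anything falls off the work surface, if the arm or the gripper's body presses on something with over 40 N, if the wrist force passes 120 N, or if a joint passes its speed limit or range.

### The arm

A 7-joint arm with a two-finger parallel gripper is mounted at the origin on the work surface. World frame = base frame: x ahead of the robot, y to its left, z up, the work surface at z = 0. Lengths are in m, angles in rad, forces in N, time in s.
With the tool pointing down it reaches from about 0.4 to 0.875 m from the base axis. Payload 19.3 kg.
Tool frame: the origin (TCP) lies midway between the tips of the shut fingers; the grasp point (between the pads) lies bot.tcp_to_grasp behind it (bot.tcp_to_grasp is the distance from the TCP to the grasp point, in m); z points along the fingers, y is the line along which they close (so a half turn about z gives the same grasp; the last joint's range is limited). The gripper opens to 85 mm and grips with 20 to 120 N. Pads are 22 mm wide; open, the fingers measure 114 mm over their backs; the gripper's body (76 mm by 85 mm) begins 54 mm behind the grasp point. The pads swing forward as they close: fully open they stand 13 mm farther back than shut.
Start: joints at [1.266, 0.521, -0.036, 1.599, 0.021, 1.021, -0.113], TCP at [0.145, -0.608, 0.194] pointing down, gripper open.
Joint ranges: [-2.91, 2.91], [-0.3, 2.13], [-1.5, 1.42], [0.17, 2.43], [-1.26, 4.41], [0.16, 1.93], [-2.52, 2.52]. Speed limits (rad/s): [1.89, 1.89, 2.39, 2.39, 3.01, 3.01, 3.01].

### API

Orientations are given as [roll, pitch, yaw] about the fixed x, y, z axes, in that order (R = Rz(yaw) Ry(pitch) Rx(roll)).
In Python, from workcell import observe, imaging, bot gives the robot as it stands.
- The arm moves only by the tool send_rows, never from a script. Its argument "plan" is text: rows parted by semicolons, each of 7 numbers parted by spaces: the shift along the tool's x, y, z in m, then the turn, a rotation vector about the tool's x, y, z in degrees, then the finger opening in m, from 0 to 0.0854. In form: dx dy dz rx ry rz claw; .... A call has 1 to 10 rows; each row is the pose to reach, as a shift and turn from the pose commanded when the call began, along the tool's axes at that moment; what a row does not reach only later rows make up. A row lasts 1/12 s, in which the tool goes at most 41.7 mm and 7.16 degrees, less where a joint would pass 70% of its speed; a pose out of reach is approached as far as the arm can. A call with a gripper value outside its range is refused whole. The fingers move at their own pace and stop on an object; "grip_force" is the grip in N (left out, the last holds). Time passes only in rows, so rows that repeat a pose let the fingers close. It gives the time, the measured TCP pose, the force, the opening and the grip force at its end, in the units of the state.
- observe(): the state, without advancing time (a new reading comes with each control period).
- imaging.grab_frame(name): name is "scene" or "top" or "wrist"; returns a dict with "color" (420x560x3 uint8, red, green, blue), "fx", "fy", "cx", "cy" (pixels), "eye" and "orientation" of the camera in the world; the wrist camera has in their place "tool_from_camera" (4x4, takes a point from camera to tool coordinates, whose origin is the TCP and whose axes are the flange's). Camera axes: x right, y down, z forward; pixel columns grow to the right and rows downward; lengths in m; the calibration is good to about 2 mm. The wrist camera is an equidistant fisheye: a pixel r from the principal point sees the ray r / f radians off the axis. A picture is of the moment at which its call begins: read the wrist's pose just before it. There is no depth.
- bot.job_done(): hands the job in; it is judged then, once.
The state is a dict: "clock": time; "qpos": joint angles; "qd": joint speeds; "joint_efforts": joint torques, N m; "position": TCP position; "tool_rot": TCP orientation; "force": force on the tool from outside, world axes, zero at the start; "moment": the same for the moment, N m; "grip_width": finger opening in m; "finger_force": force on a finger pad.
Only numpy, scipy, OpenCV 4.12 (cv2) and the standard library are available. Lean on these libraries where they do the work, as an engineer would, in place of code of your own. Each camera call takes 0.05 s, during which the arm holds its last target. There are 200 camera calls.

## Working session

There is one attempt and no reset: what is moved stays moved. The work goes in short steps, Python scripts to look and compute and a tool call to move; the robot and the scene stay as the last step left them, time stands still between calls to the robot, and variables do not carry over. Pictures are saved under pics/ and viewed, at most 10 in all, crops included, and the job is handed in when it is done.

Besides the shell and the picture viewer there is one more tool, called after ">>>" as a command line: name --argument value ..., lists and objects as JSON in quotes. send_rows: Moves the arm, as the interface text tells. Its arguments: {"type":"object","properties":{"plan":{"type":"string"},"grip_force":{"type":"number"}},"required":["plan"]}

```bash
mkdir -p pics; ls; python3 - <<'E'
from workcell import observe, imaging, bot
import cv2,numpy as np
s=observe();print(s, bot.tcp_to_grasp)
ims=[]
for n in ("scene","top"):
    f=imaging.grab_frame(n);cv2.imwrite(f"pics/{n}0.png",f["color"][:,:,::-1])
    print(n,{k:v for k,v in f.items() if k!="color"})
f=imaging.grab_frame("wrist");print({k:v for k,v in f.items() if k!="color"})
E
```

```text
pics
{'clock': 0.0, 'qpos': array([ 1.26581036,  0.52200841, -0.03632745,  1.5999883 ,  0.02120807,
        1.02111104, -0.11277991]), 'qd': array([-0.00101116,  0.0018457 ,  0.00129222,  0.00181991, -0.00051554,
        0.00011566,  0.00145693]), 'joint_efforts': array([-3.35135583e-04, -9.27121997e+01,  1.97981916e+00, -3.69929123e+01,
        1.77342421e-02,  8.25119350e-03,  6.21912045e-05]), 'position': array([ 0.14526839, -0.60749762,  0.19323631]), 'tool_rot': array([-3.14046623e+00,  8.76433876e-05,  2.34800038e-01]), 'force': array([-1.25282473, -0.46617994,  0.10264585]), 'moment': array([-0.01480343, -0.02271051,  0.01390684]), 'finger_force': 0.0, 'grip_width': 0.08541345973329798} 0.0187
scene {'fx': 498.4446434600033, 'fy': 498.4446434600033, 'cx': 276.58820278774107, 'cy': 205.1620666925382, 'eye': array([1.245395  , 0.24011115, 0.96952661]), 'orientation': array([-2.43104347, -0.00534406,  1.81950337])}
top {'fx': 531.6915994618721, 'fy': 531.6915994618721, 'cx': 280.4161046370876, 'cy': 202.94419056061975, 'eye': array([0.34303704, 0.04115667, 1.19450798]), 'orientation': array([-3.04247149e+00,  2.89949107e-03, -1.55798261e+00])}
{'fx': 325.19226210127806, 'fy': 325.19226210127806, 'cx': 277.83307632598024, 'cy': 213.0024132837596, 'tool_from_camera': array([[ 3.13238671e-04, -9.65735149e-01, -2.59529426e-01,
         6.52497752e-02],
       [ 9.99999650e-01,  1.01271083e-04,  8.30108247e-04,
        -1.73889267e-03],
       [-7.75381886e-04, -2.59529596e-01,  9.65734843e-01,
        -1.79874753e-01],
       [ 0.00000000e+00,  0.00000000e+00,  0.00000000e+00,
         1.00000000e+00]])}
```

View pics/scene0.png

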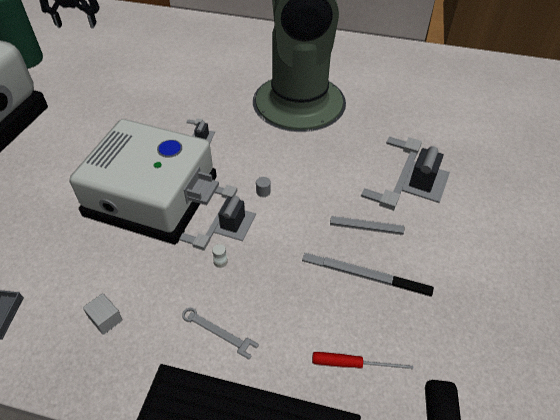

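View pics/top0.png

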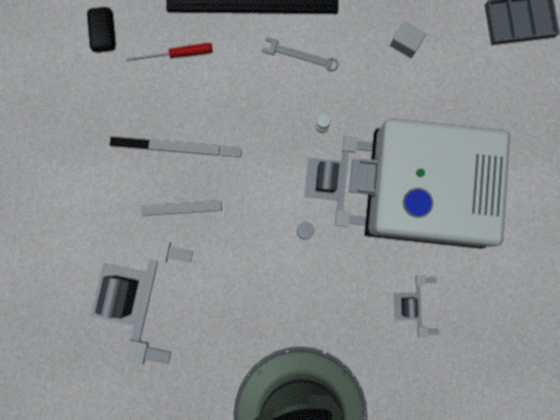

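The pictures show the arm's base, with the instrument on its −y side: top (440,185), scene (150,180).
- **Could pass for the bar:** the long bar with black rubber at top (175,147), the plain short bar at top (182,208), the screwdriver at top (170,52) and the wrench at top (300,55). I choose the long bar with rubber.
- **Could pass for the fulcrum:** large block at top (116,297), small block at top (408,307), middle-sized block at top (326,177), which faces the white instrument. I choose the middle one.
- **Could pass for the instrument:** there is also a white device at scene (15,90), which is not the one meant.

Next is one close crop to check these choices.

```bash
cat > h.py <<'E'
import numpy as np, cv2
from scipy.spatial.transform import Rotation as R
from workcell import observe, imaging, bot
def ray(f,uv):
    d=np.array([(uv[0]-f["cx"])/f["fx"],(uv[1]-f["cy"])/f["fy"],1.])
    return f["eye"],R.from_euler("xyz",f["orientation"]).apply(d)
def plane(f,uv,z):
    o,d=ray(f,uv);return o+d*(z-o[2])/d[2]
def tri(f,a,g,b):
    o,d=ray(f,a);p,e=ray(g,b);A=np.c_[d,-e]
    t=np.linalg.lstsq(A,p-o,rcond=None)[0];x,y=o+d*t[0],p+e*t[1]
    return (x+y)/2,np.linalg.norm(x-y)
def wray(f,s,uv):
    v=np.array([uv[0]-f["cx"],uv[1]-f["cy"]]);r=np.linalg.norm(v);th=r/f["fx"]
    d=np.r_[v/max(r,1e-9)*np.sin(th),np.cos(th)];T=f["tool_from_camera"]
    Q=R.from_euler("xyz",s["tool_rot"])
    return Q.apply(T[:3,3])+s["position"],Q.apply(T[:3,:3]@d)
def wpix(f,s,P):
    Q=R.from_euler("xyz",s["tool_rot"]);T=f["tool_from_camera"]
    c=T[:3,:3].T@(Q.inv().apply(np.array(P)-s["position"])-T[:3,3])
    th=np.arctan2(np.hypot(c[0],c[1]),c[2]);v=c[:2]/np.hypot(c[0],c[1])
    return np.array([f["cx"],f["cy"]])+v*th*f["fx"]
def wplane(f,s,uv,z):
    o,d=wray(f,s,uv);return o+d*(z-o[2])/d[2]
E
python3 - <<'E'
from h import *
t=cv2.imread("pics/top0.png");s=cv2.imread("pics/scene0.png")
def cr(im,x0,x1,y0,y1,k): return cv2.resize(im[y0:y1,x0:x1],None,fx=k,fy=k,interpolation=cv2.INTER_CUBIC)
C=np.zeros((600,800,3),np.uint8)
for im,x,y in ((cr(t,100,250,130,165,4),0,0),(cr(t,300,385,130,235,4),0,145),(cr(s,180,270,165,255,4),350,145)):
    C[y:y+im.shape[0],x:x+im.shape[1]]=im
C[515:600,0:600]=cr(s,295,445,250,300,4)[:][85-0:170] if 0 else cv2.resize(s[245:300,295:445],(600,85*1),interpolation=cv2.INTER_CUBIC)
cv2.imwrite("pics/crop1.png",C)
# rubber masks
g={n:imaging.grab_frame(n) for n in("scene","top")}
for n,(x0,x1,y0,y1) in dict(top=(100,160,130,165),scene=(380,445,265,300)).items():
    m=(cv2.cvtColor(g[n]["color"],cv2.COLOR_RGB2GRAY)[y0:y1,x0:x1]<70).astype(np.uint8)
    c=max(cv2.findContours(m,0,1)[0],key=cv2.contourArea)+[x0,y0]
    r=cv2.minAreaRect(c);print(n,r,cv2.boxPoints(r).round(1).tolist())
E
```

```text
top ((129.07931518554688, 142.54827880859375), (38.11787796020508, 8.719776153564453), 4.763641834259033) [[109.69999694824219, 145.3000030517578], [110.4000015258789, 136.60000610351562], [148.39999389648438, 139.8000030517578], [147.6999969482422, 148.5]]
scene ((406.7664794921875, 284.2406921386719), (53.314666748046875, 9.902824401855469), 15.52410888671875) [[379.79998779296875, 281.8999938964844], [382.3999938964844, 272.29998779296875], [433.79998779296875, 286.6000061035156], [431.1000061035156, 296.1000061035156]]
```

View pics/crop1.png

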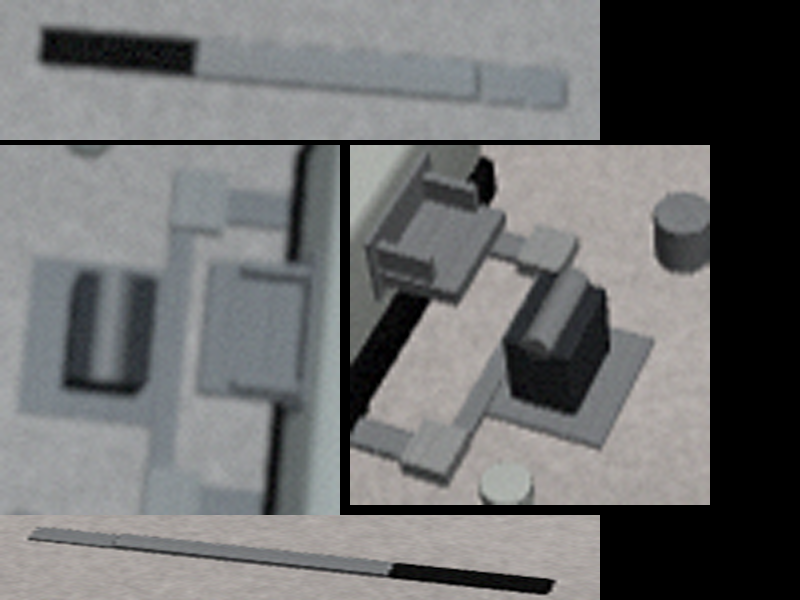

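The crop confirms both choices. The bar has the thin tip, its end at top px (241.8,152.2), and rubber, its free end at (110,141). The fulcrum block stands before the lug: ridge in top from (327.7,161.2) to (326,188.7), in scene from (227,215) to (236.3,196.3). The lug's front edge in top runs (352,159.3) to (349.3,192).

```bash
python3 - <<'E'
from h import *
g={n:imaging.grab_frame(n) for n in("scene","top")};s,t=g["scene"],g["top"]
P=lambda *a:print(*[np.round(x,4) if not isinstance(x,str) else x for x in a])
# scene ends of bar top face: near strip y scale 85/55, x scale 4
P("rubber boundary",*tri(t,(148.8,144.1),s,(392.5,277.5)))
P("free end",*tri(t,(110,141),s,(432.6,290)))
P("tip",*tri(t,(241.8,152.2),s,(303,256.5)))
for u in ((110,141),(148.8,144.1),(219.5,149.5),(241.8,152.2)): P("bar plane .012",plane(t,u,.012))
for a,b in (((327.7,161.2),(227,215)),((326,188.7),(236.3,196.3))): P("ridge",*tri(t,a,s,b),plane(t,a,.07))
# lug front corners top face; scene: (505,212)->far, (458,300)->near
L=lambda x,y:(180+(x-350)/4,165+(y-145)/4)
for a,b in (((352,159.3),L(456,295)),((349.3,192),L(505,210))): P("lug",*tri(t,a,s,b),plane(t,a,.098))
for a in ((375.5,161),(372.5,196)): P("lug back",plane(t,a,.098))
print(bot.tcp_to_grasp,[x for x in dir(bot) if x[0]!="_"])
E
```

```text
rubber boundary [0.5901 0.3467 0.0134] 0.0032
free end [0.5973 0.4367 0.0083] 0.0037
tip [0.5762 0.1375 0.0015] 0.0041
bar plane .012 [0.5966 0.4336 0.012 ]
bar plane .012 [0.5906 0.3454 0.012 ]
bar plane .012 [0.5801 0.1852 0.012 ]
bar plane .012 [0.5746 0.1347 0.012 ]
ridge [ 0.547  -0.0539  0.0627] 0.0019 [ 0.5459 -0.0543  0.07  ]
ridge [ 0.4868 -0.05    0.0648] 0.0027 [ 0.4865 -0.0509  0.07  ]
lug [ 0.5462 -0.1022  0.0928] 0.0022 [ 0.5455 -0.1026  0.098 ]
lug [ 0.4766 -0.0958  0.0954] 0.003 [ 0.4767 -0.097   0.098 ]
lug back [ 0.5425 -0.1516  0.098 ]
lug back [ 0.4689 -0.1451  0.098 ]
0.0187 ['IKError', 'job_done', 'tcp_to_grasp']
```

>>> send_rows --plan "0.339 -0.234 -0.067 0 0 -36 0.085;0.339 -0.234 -0.067 0 0 -36 0.085;0.339 -0.234 -0.067 0 0 -36 0.085;0.339 -0.234 -0.067 0 0 -36 0.085;0.339 -0.234 -0.067 0 0 -36 0.085;0.339 -0.234 -0.067 0 0 -36 0.085;0.339 -0.234 -0.067 0 0 -36 0.085;0.339 -0.234 -0.067 0 0 -36 0.085;0.339 -0.234 -0.067 0 0 -36 0.085;0.339 -0.234 -0.067 0 0 -36 0.085"

```text
clock: 1.18
position: [0.4211, -0.3002, 0.2613]
tool_rot: [3.141, 0.0, 0.863]
force: [0.8, -1.0, -0.3]
grip_width: 0.0849
finger_force: 0.0
```

```bash
cat > go.py <<'E'
import sys
from h import *
# go.py x y z yaw : rows' numbers from the measured pose to tool-down target
s=observe();t=np.array([float(a) for a in sys.argv[1:5]])
Q=R.from_euler("xyz",s["tool_rot"])
G=R.from_euler("xyz",[np.pi,0,t[3]])
print("at",s["clock"],s["position"].round(4),s["tool_rot"].round(4),"F",s["force"].round(1),"w",round(s["grip_width"],4))
print("shift",Q.inv().apply(t[:3]-s["position"]).round(4),"rot",(Q.inv()*G).as_rotvec(degrees=True).round(2))
E
python3 go.py 0.5867 0.2945 0.16 1.498
```

```text
at 1.1833 [ 0.4211 -0.3002  0.2613] [3.1411e+00 2.0000e-04 8.6290e-01] F [ 0.8 -1.  -0.3] w 0.0849
shift [ 0.5595 -0.261   0.101 ] rot [ 2.000e-02  2.000e-02 -3.639e+01]
```

>>> send_rows --plan "0.56 -0.261 0.1 0 0 -36.4 0.085;0.56 -0.261 0.1 0 0 -36.4 0.085;0.56 -0.261 0.1 0 0 -36.4 0.085;0.56 -0.261 0.1 0 0 -36.4 0.085;0.56 -0.261 0.1 0 0 -36.4 0.085;0.56 -0.261 0.1 0 0 -36.4 0.085;0.56 -0.261 0.1 0 0 -36.4 0.085;0.56 -0.261 0.1 0 0 -36.4 0.085;0.56 -0.261 0.1 0 0 -36.4 0.085;0.56 -0.261 0.1 0 0 -36.4 0.085"

```text
clock: 2.02
position: [0.5308, 0.0962, 0.1939]
tool_rot: [3.141, 0.0, 1.498]
force: [0.0, -1.3, 0.6]
grip_width: 0.085
finger_force: 0.0
```

```bash
python3 go.py 0.5867 0.2945 0.15 1.498
```

```text
at 2.0167 [0.5308 0.0962 0.1939] [3.1413e+00 1.0000e-04 1.4979e+00] F [ 0.  -1.3  0.6] w 0.085
shift [0.2018 0.0413 0.0439] rot [ 0.02  0.01 -0.  ]
```

>>> send_rows --plan "0.202 0.041 0.044 0 0 0 0.085;0.202 0.041 0.044 0 0 0 0.085;0.202 0.041 0.044 0 0 0 0.085;0.202 0.041 0.044 0 0 0 0.085;0.202 0.041 0.044 0 0 0 0.085;0.202 0.041 0.044 0 0 0 0.085;0.202 0.041 0.044 0 0 0 0.085"

```text
clock: 2.6
position: [0.585, 0.2957, 0.1489]
tool_rot: [-3.14, -0.0, 1.502]
force: [-0.2, -0.4, 0.4]
grip_width: 0.0849
finger_force: 0.0
```

```bash
python3 go.py 0.5867 0.2945 0.003 1.498; python3 - <<'E'
from h import *
s=observe();f=imaging.grab_frame("wrist");im=f["color"][:,:,::-1].copy()
cv2.imwrite("pics/w1raw.png",im)
for P in ((.5969,.435,.012),(.5903,.3455,.012),(.5867,.2945,.012),(.5752,.136,.007)):
    u=wpix(f,s,P);print(P,u.round(1));cv2.drawMarker(im,tuple(int(a) for a in u.round()),(0,0,255),1,8)
cv2.imwrite("pics/w1.png",im)
E
```

```text
at 2.6 [0.585  0.2957 0.1489] [-3.1397e+00 -5.0000e-04  1.5020e+00] F [-0.2 -0.4  0.4] w 0.0849
shift [-0.0011  0.002   0.1459] rot [-0.11 -0.03  0.23]
(0.5969, 0.435, 0.012) [281.2  54.1]
(0.5903, 0.3455, 0.012) [280.7 145. ]
(0.5867, 0.2945, 0.012) [280.6 196.4]
(0.5752, 0.136, 0.007) [279.6 327.4]
```

View pics/w1.png

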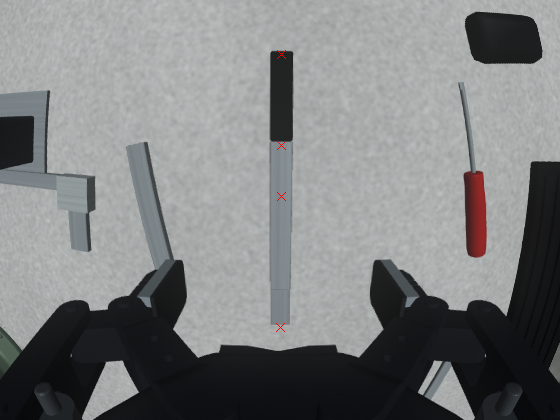

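The wrist view shows the bar centred at column 281, with its free end at row 51, rubber edge at 141 and tip at 323. It lies about 3.5 mm farther along +y than estimated. The clearance at both fingers is good, so I go down.

>>> send_rows --plan "0.003 0 0.04 0 0 0 0.085;0.003 0 0.075 0 0 0 0.085;0.003 0 0.105 0 0 0 0.085;0.003 0 0.12 0 0 0 0.085;0.003 0 0.12 0 0 0 0.085;0.003 0 0.12 0 0 0 0.085"

```text
clock: 3.15
position: [0.5867, 0.2953, 0.031]
tool_rot: [3.141, 0.0, 1.497]
force: [-0.2, 1.2, 0.0]
grip_width: 0.0852
finger_force: 0.0
```

```bash
python3 go.py 0.587 0.298 0.003 1.498
```

```text
at 3.15 [0.5867 0.2953 0.031 ] [3.1414 0.     1.4974] F [-0.2  1.2  0. ] w 0.0852
shift [0.0027 0.0001 0.028 ] rot [ 0.01  0.   -0.03]
```

>>> send_rows --plan "0.0025 0 0.02 0 0 0 0.085;0.0025 0 0.028 0 0 0 0.085;0.0025 0 0.028 0 0 0 0.085;0.0025 0 0.028 0 0 0 0.015;0.0025 0 0.028 0 0 0 0.015;0.0025 0 0.028 0 0 0 0.015;0.0025 0 0.028 0 0 0 0.015;0.0025 0 0.028 0 0 0 0.015;0.0025 0 0.028 0 0 0 0.015;0.0025 0 0.028 0 0 0 0.015" --grip_force 80

```text
clock: 3.98
position: [0.5865, 0.2983, 0.0023]
tool_rot: [3.141, -0.0, 1.498]
force: [-0.4, -0.7, 0.4]
grip_width: 0.015
finger_force: 0.0
```

```bash
python3 go.py 0.587 0.298 0.12 1.493
```

```text
at 3.9833 [0.5865 0.2983 0.0023] [ 3.1415e+00 -1.0000e-04  1.4983e+00] F [-0.4 -0.7  0.4] w 0.015
shift [-0.0003  0.0005 -0.1177] rot [ 0.01 -0.    0.3 ]
```

```bash
python3 - <<'E'
from h import *
f=imaging.grab_frame("wrist");g=imaging.grab_frame("scene")
a=cv2.resize(f["color"],(400,300));b=cv2.resize(g["color"][170:330,280:460],(400,300))
cv2.imwrite("pics/w2.png",np.hstack([a,b])[:,:,::-1]); print(observe()["grip_width"],observe()["finger_force"])
E
```

```text
0.014770935137723847 0.0
```

View pics/w2.png

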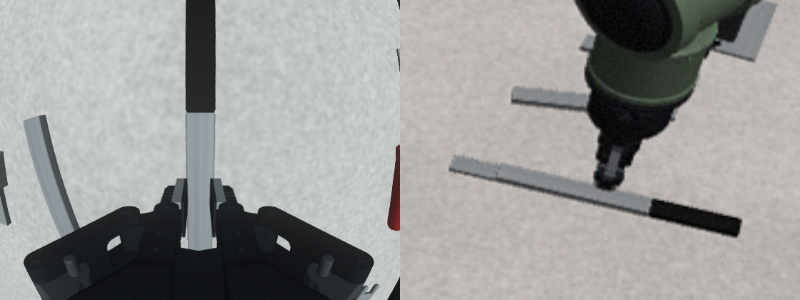

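The wrist view shows the pads on either side of the bar with a thin gap, and the finger force is zero, so I close further.

>>> send_rows --plan "0 0 0 0 0 0 0;0 0 0 0 0 0 0;0 0 0 0 0 0 0;0 0 0 0 0 0 0" --grip_force 80

```text
clock: 4.42
position: [0.5864, 0.2984, 0.0021]
tool_rot: [-3.142, -0.0, 1.498]
force: [-0.5, -0.2, 0.2]
grip_width: 0.0
finger_force: 0.0
```

```bash
python3 - <<'E'
from h import *
f=imaging.grab_frame("wrist");g=imaging.grab_frame("scene");s=observe()
print("TCP scene pix",[ (R.from_euler("xyz",g["orientation"]).inv().apply(s["position"]-g["eye"])).round(3)])
a=cv2.resize(f["color"][150:420,100:460],(400,300));b=cv2.resize(g["color"][225:285,330:410],(400,300),interpolation=cv2.INTER_CUBIC)
cv2.imwrite("pics/w3.png",np.hstack([a,b])[:,:,::-1])
E
```

```text
TCP scene pix [array([0.213, 0.158, 1.141])]
```

View pics/w3.png

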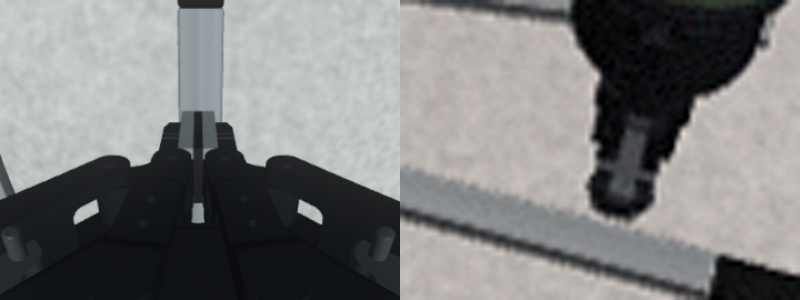

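The pads closed above the bar. The scene view puts the shut tips at about (374,268), roughly 20 mm higher than the reported TCP. I'll open, then go down in small steps and feel for the bench.

>>> send_rows --plan "0 0 0 0 0 0 0.05;0 0 0 0 0 0 0.05;0 0 0 0 0 0 0.05;0 0 0 0 0 0 0.05;0 0 0.004 0 0 0 0.05;0 0 0.008 0 0 0 0.05;0 0 0.010 0 0 0 0.05;0 0 0.010 0 0 0 0.05"

```text
clock: 5.18
position: [0.5861, 0.2981, -0.0087]
tool_rot: [-3.141, 0.001, 1.498]
force: [0.0, -0.2, -1.0]
grip_width: 0.05
finger_force: 0.0
```

>>> send_rows --plan "0 0 0.002 0 0 0 0.05;0 0 0.004 0 0 0 0.05;0 0 0.004 0 0 0 0.05"

```text
clock: 5.43
position: [0.5863, 0.2982, -0.0123]
tool_rot: [-3.141, 0.0, 1.498]
force: [0.7, 1.4, 0.3]
grip_width: 0.05
finger_force: 0.0
```

>>> send_rows --plan "0 0 0.002 0 0 0 0.05;0 0 0.004 0 0 0 0.05;0 0 0.006 0 0 0 0.05;0 0 0.006 0 0 0 0.05"

```text
clock: 5.77
position: [0.5863, 0.2982, -0.0183]
tool_rot: [-3.141, 0.0, 1.498]
force: [-0.2, -0.5, 0.4]
grip_width: 0.0502
finger_force: 0.0
```

>>> send_rows --plan "0 0 0 0 0 0 0.012;0 0 0 0 0 0 0.012;0 0 0 0 0 0 0.012;0 0 0 0 0 0 0.012;0 0 0 0 0 0 0.012;0 0 0 0 0 0 0.012" --grip_force 80

```text
clock: 6.27
position: [0.5865, 0.2983, -0.0178]
tool_rot: [3.142, -0.0, 1.498]
force: [-0.1, 0.6, -0.6]
grip_width: 0.0121
finger_force: 0.0
```

>>> send_rows --plan "0 0 0.002 0 0 0 0.012;0 0 0.004 0 0 0 0.012;0 0 0.006 0 0 0 0.012;0 0 0.006 0 0 0 0.012"

```text
clock: 6.6
position: [0.5862, 0.2982, -0.0244]
tool_rot: [-3.141, 0.0, 1.498]
force: [0.2, -0.0, -0.8]
grip_width: 0.0123
finger_force: 0.0
```

```bash
python3 - <<'E'
from h import *
s=observe();print(s["position"],s["force"],s["finger_force"],s["grip_width"])
g=imaging.grab_frame("scene");f=imaging.grab_frame("wrist")
a=cv2.resize(f["color"][150:420,100:460],(400,300));b=cv2.resize(g["color"][225:285,330:410],(400,300),interpolation=cv2.INTER_CUBIC)
cv2.imwrite("pics/w4.png",np.hstack([a,b])[:,:,::-1])
E
```

```text
[ 0.58617994  0.29818479 -0.02444905] [ 0.23563403 -0.0407584  -0.80361557] 0.0 0.012265526381602556
```

View pics/w4.png

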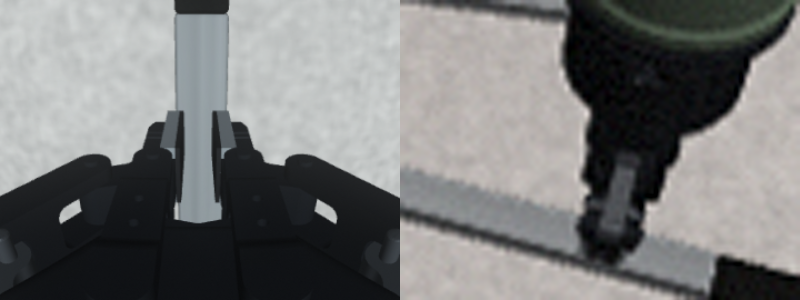

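The pads still hover over the bar's top: in the scene crop they cover its far edge and show no force. Both views put the real tips about 40 mm behind the reported TCP. I'll open and continue down in small steps, watching the force.

>>> send_rows --plan "0 0 0 0 0 0 0.045;0 0 0 0 0 0 0.045;0 0 0 0 0 0 0.045;0 0 0.003 0 0 0 0.045;0 0 0.006 0 0 0 0.045;0 0 0.009 0 0 0 0.045;0 0 0.011 0 0 0 0.045;0 0 0.011 0 0 0 0.045"

```text
clock: 7.37
position: [0.5861, 0.2982, -0.0356]
tool_rot: [-3.141, 0.0, 1.498]
force: [-1.5, -0.1, 0.5]
grip_width: 0.0452
finger_force: 0.0
```

>>> send_rows --plan "0 0 0 0 0 0 0.012;0 0 0 0 0 0 0.012;0 0 0 0 0 0 0.012;0 0 0 0 0 0 0.012;0 0 0 0 0 0 0.012" --grip_force 80

```text
clock: 7.78
position: [0.5867, 0.2984, -0.0344]
tool_rot: [3.141, -0.0, 1.498]
force: [-0.8, -0.8, 5.3]
grip_width: 0.0194
finger_force: 79.4
```

Now gripped: 79 N at 19 mm opening. I'll lift and check.

>>> send_rows --plan "0 0 -0.02 0 0 0 0.012;0 0 -0.05 0 0 0 0.012;0 0 -0.08 0 0 0 0.012;0 0 -0.11 0 0 0 0.012;0 0 -0.13 0 0 0 0.012;0 0 -0.13 0 0 0 0.012;0 0 -0.13 0 0 0 0.012"

```text
clock: 8.37
position: [0.5867, 0.2982, 0.0955]
tool_rot: [3.141, -0.0, 1.498]
force: [0.0, -1.2, -5.3]
grip_width: 0.0196
finger_force: 79.5
```

```bash
python3 - <<'E'
from h import *
s=observe();print(s["position"],s["tool_rot"],s["force"],s["moment"],s["finger_force"],s["grip_width"])
G={n:imaging.grab_frame(n) for n in("scene","top","wrist")}
for n in("scene","top"):
    m=(cv2.cvtColor(G[n]["color"],cv2.COLOR_RGB2GRAY)<60).astype(np.uint8)
    print(n)
    for c in cv2.findContours(m,0,1)[0]:
        if 80<cv2.contourArea(c)<2000: r=cv2.minAreaRect(c);print(np.round(r[0],1),np.round(r[1],1),round(r[2],1))
C=np.zeros((560,800,3),np.uint8);C[:280,:373]=cv2.resize(G["wrist"]["color"],(373,280));
C[280:,:]=cv2.resize(G["top"]["color"][110:215,100:400],(800,280),interpolation=cv2.INTER_CUBIC)
C[:280,380:800]=cv2.resize(G["scene"]["color"][150:310,230:470],(420,280),interpolation=cv2.INTER_CUBIC)
cv2.imwrite("pics/l1.png",C[:,:,::-1])
E
```

```text
[0.58673704 0.29823166 0.09551246] [ 3.14051900e+00 -3.72291301e-04  1.49813330e+00] [ 5.58023810e-04 -1.16586111e+00 -5.25417835e+00] [-0.03856705  0.04769535  0.03328841] 79.52241539955139 0.019622085773805885
scene
[442.  399.8] [41.2 32.9] 85.4
[337.5 359.4] [49.9 12.3] 5.0
[ 10.  315.8] [ 6.1 48.7] 27.2
[425.9 251.6] [45.6 10.3] 14.4
[141.  223.3] [ 43.  122.3] 86.9
[231.6 214.2] [24.5 32. ] 20.0
[169. 148.] [14. 20.] 90.0
[201.6 130.5] [13.3 14.3] 7.1
[276.7 119.2] [59.7 14.1] 31.0
[  3.5 102. ] [18.  7.] 90.0
[ 17.9 119.2] [22.1 69.7] 46.6
[1.479e+02 1.000e-01] [43.4  5.8] 7.9
[15.8 33.5] [73.1 33.3] 68.4
top
[338.4 364. ] [111.5  17.9] 82.5
[128.3 294.6] [39.8 21.9] 79.8
[305.9 296.1] [ 8.6 81.5] 52.1
[220.9 177.1] [17.3 83.7] 55.3
[181.  134.7] [44.4 92.4] 50.4
[ 78.5 116.6] [61.8  8.1] 39.1
[100.5  20.5] [25. 25.] 90.0
[252.   6.] [ 12. 170.] 90.0
```

View pics/l1.png

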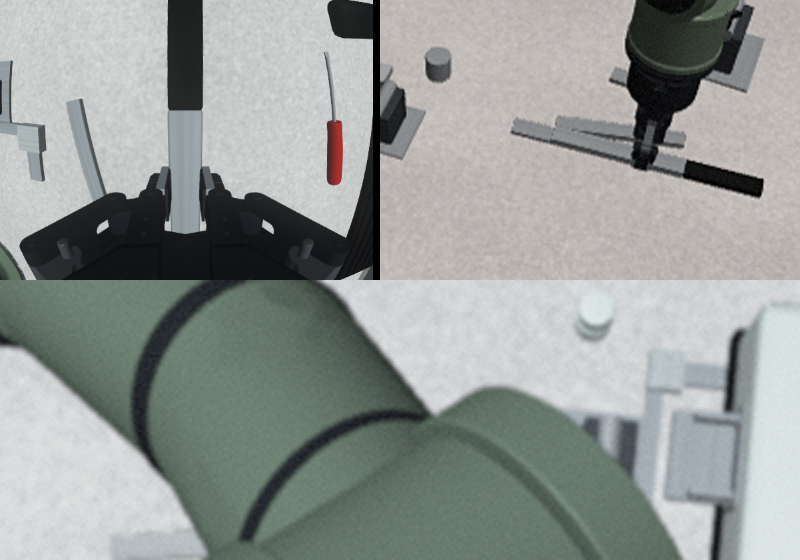

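The bar is held level, with a weight reading of 5.3 N and almost no moment. The rubber edge at wrist row ~162 matches the predicted 163, so the bar's pose in the tool is known: underside 34 mm behind the TCP, tip end 159 mm along tool −x. I go to the pre-insert place.

```bash
python3 go.py 0.527 0.087 0.0955 1.493
```

```text
at 8.5167 [0.5857 0.2977 0.0934] [-3.1396e+00  1.4000e-03  1.4985e+00] F [-0.1 -0.2 -4.8] w 0.0194
shift [-0.2144 -0.0433 -0.0017] rot [-0.12  0.08  0.31]
```

>>> send_rows --plan "-0.03 -0.006 0 0 0 0 0.012;-0.065 -0.013 0 0 0 0.3 0.012;-0.1 -0.02 0 0 0 0.3 0.012;-0.135 -0.027 0 0 0 0.3 0.012;-0.17 -0.034 0 0 0 0.3 0.012;-0.2 -0.041 0 0 0 0.3 0.012;-0.215 -0.044 0 0 0 0.3 0.012;-0.215 -0.044 0 0 0 0.3 0.012;-0.215 -0.044 0 0 0 0.3 0.012"

```text
clock: 9.27
position: [0.5266, 0.0863, 0.0943]
tool_rot: [-3.14, 0.0, 1.492]
force: [0.8, 1.0, -4.2]
grip_width: 0.0195
finger_force: 79.6
```

```bash
python3 go.py 0.527 0.087 0.0425 1.493; python3 - <<'E'
from h import *
s=observe();t=imaging.grab_frame("top");f=imaging.grab_frame("wrist");c=imaging.grab_frame("scene")
C=np.zeros((600,800,3),np.uint8)
C[:,:]=cv2.resize(c["color"][140:290,130:330],(800,600),interpolation=cv2.INTER_CUBIC)
C[400:,:300]=cv2.resize(t["color"][120:240,290:400],(300,200),interpolation=cv2.INTER_CUBIC)
cv2.imwrite("pics/p1.png",C[:,:,::-1])
E
```

```text
at 9.2667 [0.5266 0.0863 0.0943] [-3.1403e+00  2.0000e-04  1.4917e+00] F [ 0.8  1.  -4.2] w 0.0195
shift [0.0008 0.0004 0.0518] rot [-0.07  0.01 -0.08]
```

View pics/p1.png

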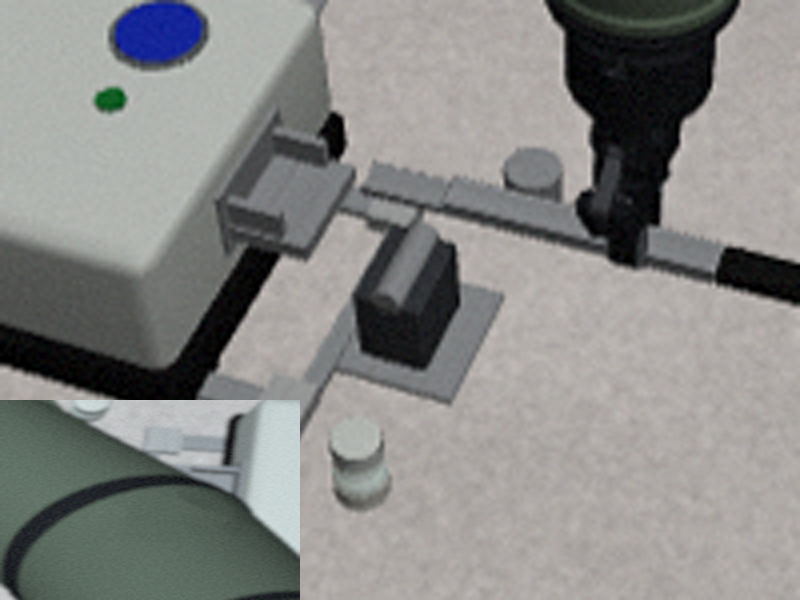

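The scene view shows the bar level and in line with the lug, its tip at crop (368,180), i.e. scene (222,185). It is still high above the ridge, which runs crop (388,303) to (420,228). I'll check the alignment in numbers while lowering.

>>> send_rows --plan "0 0 0.015 0 0 0 0.012;0 0 0.03 0 0 0 0.012;0 0 0.045 0 0 0 0.012;0 0 0.051 0 0 0 0.012;0 0 0.051 0 0 0 0.012;0 0 0.051 0 0 0 0.012"

```text
clock: 9.92
position: [0.527, 0.0878, 0.0442]
tool_rot: [-3.141, -0.0, 1.494]
force: [0.5, -0.1, -4.3]
grip_width: 0.0191
finger_force: 79.6
```

```bash
python3 go.py 0.527 0.087 0.036 1.493; python3 - <<'E'
from h import *
c=imaging.grab_frame("scene")
print("tip seen",plane(c,(222,183.5),.1355),"expected .514 -.072")
for u in ((227,214.5),(235.5,196.3)): print("ridge scene",plane(c,u,.07))
E
```

```text
at 9.9167 [0.527  0.0878 0.0442] [-3.1412e+00 -2.0000e-04  1.4940e+00] F [ 0.5 -0.1 -4.3] w 0.0191
shift [-0.0008  0.      0.0082] rot [-0.02 -0.01  0.06]
tip seen [ 0.51658185 -0.06943971  0.1355    ] expected .514 -.072
ridge scene [ 0.55104385 -0.05106654  0.07      ]
ridge scene [ 0.49148882 -0.04883436  0.07      ]
```

>>> send_rows --plan "0 0 0.002 0 0 0 0.012;0 0 0.004 0 0 0 0.012;0 0 0.006 0 0 0 0.012;0 0 0.006 0 0 0 0.012"

```text
clock: 10.3
position: [0.527, 0.087, 0.038]
tool_rot: [-3.142, 0.0, 1.493]
force: [-1.0, -0.7, -4.8]
grip_width: 0.0192
finger_force: 79.6
```

>>> send_rows --plan "0 0 0.001 0 0 0 0.012;0 0 0.002 0 0 0 0.012;0 0 0.002 0 0 0 0.012"

```text
clock: 10.55
position: [0.5269, 0.087, 0.036]
tool_rot: [-3.141, 0.0, 1.493]
force: [-0.4, -1.0, -5.3]
grip_width: 0.0189
finger_force: 79.6
```

>>> send_rows --plan "0 0 0.001 0 0 0 0.012;0 0 0.002 0 0 0 0.012;0 0 0.002 0 0 0 0.012"

```text
clock: 10.8
position: [0.527, 0.0872, 0.034]
tool_rot: [-3.142, -0.0, 1.493]
force: [-0.1, 0.4, -3.7]
grip_width: 0.0194
finger_force: 79.8
```

>>> send_rows --plan "0 0 0.001 0 0 0 0.012;0 0 0.0015 0 0 0 0.012;0 0 0.0015 0 0 0 0.012"

```text
clock: 11.05
position: [0.5271, 0.0872, 0.0326]
tool_rot: [3.142, -0.0, 1.493]
force: [0.2, 1.1, -1.5]
grip_width: 0.0194
finger_force: 79.9
```

Contact felt: the ridge top lies at TCP z ≈ 0.034. I raise 4 mm and slide in.

>>> send_rows --plan "0 0 -0.0045 0 0 0 0.012;0 0 -0.0045 0 0 0 0.012;-0.01 0 -0.0045 0 0 0 0.012;-0.02 0 -0.0045 0 0 0 0.012;-0.027 0 -0.0045 0 0 0 0.012;-0.03 0 -0.0045 0 0 0 0.012;-0.03 0 -0.0045 0 0 0 0.012"

```text
clock: 11.63
position: [0.5246, 0.0557, 0.037]
tool_rot: [-3.141, 0.0, 1.491]
force: [0.2, 0.3, -3.1]
grip_width: 0.0196
finger_force: 79.7
```

>>> send_rows --plan "-0.008 0 0 0 0 0 0.012;-0.016 0 0 0 0 0 0.012;-0.022 0 0 0 0 0 0.012;-0.022 0 0 0 0 0 0.012"

```text
clock: 11.97
position: [0.5227, 0.0334, 0.037]
tool_rot: [-3.141, 0.001, 1.492]
force: [0.0, 0.0, -3.6]
grip_width: 0.0194
finger_force: 79.7
```

```bash
python3 - <<'E'
from h import *
s=observe();print(s["position"],s["force"])
c=imaging.grab_frame("scene");t=imaging.grab_frame("top")
C=cv2.resize(c["color"][155:245,170:290],(800,600),interpolation=cv2.INTER_CUBIC)
cv2.imwrite("pics/p2.png",C[:,:,::-1])
E
```

```text
[0.52274473 0.03336663 0.03699248] [ 0.01119183  0.01954546 -3.62070969]
```

View pics/p2.png

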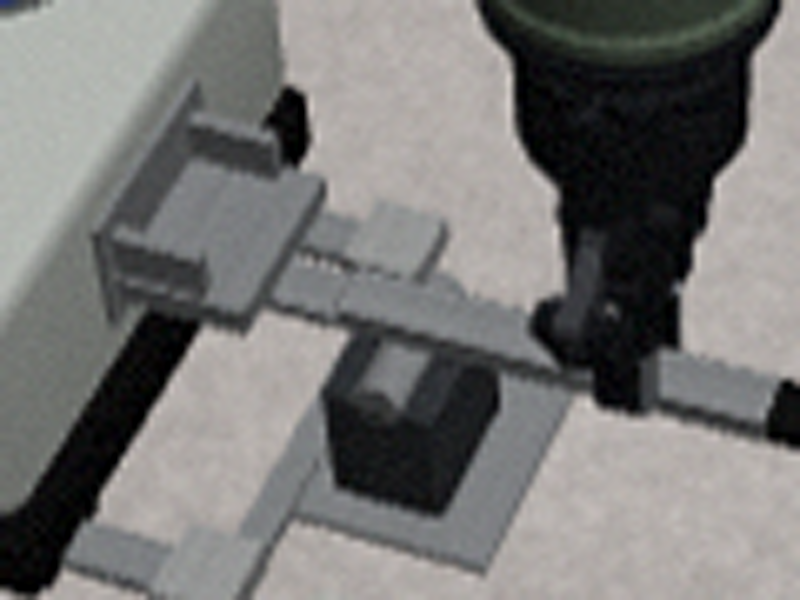

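The tip is now under the lug (the bar passes below the lug's edge at crop (270,295)) and lies across the ridge with no side forces. Next I tilt it 6° about the ridge, free end down, and release it there.

>>> send_rows --plan "0 0 0.0025 0 0 0 0.012;-0.001 0 0.0045 0 -1.5 0 0.012;-0.002 0 0.0067 0 -3 0 0.012;-0.003 0 0.0088 0 -4.5 0 0.012;-0.004 0 0.011 0 -6 0 0.012;-0.004 0 0.011 0 -6 0 0.012;-0.004 0 0.011 0 -6 0 0.012"

```text
clock: 12.65
position: [0.5226, 0.0322, 0.026]
tool_rot: [-3.141, 0.104, 1.495]
force: [0.0, 1.4, -3.6]
grip_width: 0.0194
finger_force: 79.7
```

```bash
python3 - <<'E'
from h import *
s=observe();print(s["clock"],s["position"],s["tool_rot"],s["force"],s["moment"],s["grip_width"])
E
```

```text
12.65 [0.52263712 0.03223645 0.0259835 ] [-3.14144675  0.10381286  1.49475278] [ 0.02194037  1.42769391 -3.6020046 ] [ 0.26166989 -0.01346394 -0.05866927] 0.019406700653205974
```

>>> send_rows --plan "0 0 0 0 0 0 0.025;0 0 0 0 0 0 0.03;0 0 0 0 0 0 0.04;0 0 0 0 0 0 0.05;0 0 0 0 0 0 0.05;0 0 -0.01 0 0 0 0.05;0 0 -0.03 0 0 0 0.05;0 0 -0.06 0 0 0 0.05;0 0 -0.08 0 0 0 0.05;0 0 -0.08 0 0 0 0.05"

```text
clock: 13.48
position: [0.5252, 0.0406, 0.11]
tool_rot: [3.136, 0.103, 1.493]
force: [1.2, -0.2, -0.0]
grip_width: 0.0502
finger_force: 0.0
```

```bash
python3 go.py 0.535 0.162 0.10 1.493; python3 - <<'E'
from h import *
c=imaging.grab_frame("scene");t=imaging.grab_frame("top")
for n,f in(("scene",c),("top",t)):
    m=(cv2.cvtColor(f["color"],cv2.COLOR_RGB2GRAY)<60).astype(np.uint8)
    for q in cv2.findContours(m,0,1)[0]:
        if 150<cv2.contourArea(q)<1200:
            r=cv2.minAreaRect(q); print(n,np.round(r[0],1),np.round(r[1],1),round(r[2],1),cv2.boxPoints(r).round(0).tolist())
E
```

```text
at 13.4833 [0.5252 0.0406 0.11  ] [3.1363 0.1032 1.493 ] F [ 1.2 -0.2 -0. ] w 0.0502
shift [ 0.1222  0.0003 -0.0026] rot [0.3  5.91 0.01]
scene [442.  399.7] [41.  33.1] 85.9 [[424.0, 380.0], [457.0, 378.0], [460.0, 419.0], [427.0, 421.0]]
scene [337.4 359.6] [50.1 12.3] 5.7 [[312.0, 363.0], [313.0, 351.0], [363.0, 356.0], [362.0, 368.0]]
scene [ 10.  315.8] [ 6.2 48.7] 27.3 [[-4.0, 336.0], [18.0, 293.0], [24.0, 296.0], [2.0, 339.0]]
scene [269.8 226.7] [105.9  25.9] 13.4 [[215.0, 227.0], [221.0, 202.0], [324.0, 226.0], [318.0, 252.0]]
scene [143.6 223.4] [ 45.  127.2] 86.3 [[79.0, 205.0], [206.0, 197.0], [209.0, 242.0], [82.0, 250.0]]
scene [425.5 169. ] [23.2 41.8] 19.4 [[408.0, 185.0], [422.0, 145.0], [443.0, 153.0], [430.0, 193.0]]
scene [169.5 147.5] [21. 15.] 0.0 [[159.0, 155.0], [159.0, 140.0], [180.0, 140.0], [180.0, 155.0]]
scene [322.  31.] [62. 36.] 90.0 [[304.0, 0.0], [340.0, 0.0], [340.0, 62.0], [304.0, 62.0]]
top [279.5 402. ] [26.2 46. ] 45.0 [[254.0, 409.0], [286.0, 376.0], [305.0, 395.0], [272.0, 428.0]]
top [128.3 294.3] [40.8 21.9] 79.8 [[114.0, 276.0], [135.0, 272.0], [143.0, 312.0], [121.0, 316.0]]
top [364.7 261.4] [35.1 98.9] 68.4 [[312.0, 263.0], [404.0, 227.0], [417.0, 260.0], [325.0, 296.0]]
top [329.8 202.8] [ 49.7 101.5] 64.0 [[273.0, 203.0], [365.0, 158.0], [386.0, 203.0], [295.0, 247.0]]
top [220.5 153.3] [56.6 14.9] 54.3 [[198.0, 135.0], [210.0, 126.0], [243.0, 172.0], [231.0, 181.0]]
top [101.   29.4] [42.9 24.7] 84.8 [[87.0, 9.0], [111.0, 7.0], [115.0, 50.0], [91.0, 52.0]]
```

>>> send_rows --plan "0.02 0 -0.015 0 0 0 0.02;0.05 0 -0.015 0 2 0 0;0.08 0 -0.01 0 4 0 0;0.11 0 -0.003 0 5.9 0 0;0.117 0 -0.003 0 5.9 0 0;0.117 0 -0.003 0 5.9 0 0;0.117 0 -0.003 0 5.9 0 0"

```text
clock: 14.17
position: [0.532, 0.1559, 0.0958]
tool_rot: [-3.14, 0.002, 1.494]
force: [0.6, -0.6, 0.3]
grip_width: -0.0
finger_force: 0.0
```

```bash
python3 go.py 0.533 0.157 0.04 1.493; python3 - <<'E'
from h import *
c=imaging.grab_frame("scene");t=imaging.grab_frame("top")
Q=R.from_euler("xyz",c["orientation"])
for P in ((.534,.174,.05),(.527,.085,.06)):
    v=Q.inv().apply(np.array(P)-c["eye"]);print(P,(v[:2]/v[2]*c["fx"]+[c["cx"],c["cy"]]).round(1))
g=cv2.cvtColor(c["color"],cv2.COLOR_RGB2GRAY)
m=(g[200:262,270:340]<70)
for i in range(0,62,2): print(200+i,"".join(".#"[int(b)] for b in m[i]))
E
```

```text
at 14.1667 [0.532  0.1559 0.0958] [-3.1405e+00  2.2000e-03  1.4939e+00] F [ 0.6 -0.6  0.3] w -0.0
shift [0.0013 0.001  0.0558] rot [-0.06  0.13  0.05]
(0.534, 0.174, 0.05) [322.3 233.2]
(0.527, 0.085, 0.06) [285.8 220.8]
200 .....................................#################................
202 ........................................##############................
204 ...........................................##########.................
206 ...........................................##########.................
208 ...........................................#########..................
210 .................................................##...................
212 ......................................................................
214 ......................................................................
216 ......................................................................
218 ..................##..................................................
220 ####.............#########............................................
222 ....#####.......################..................
[... 745 characters left out ...]
.........................
244 ......................................................................
246 ......................................................................
248 ......................................................................
250 ......................................................................
252 ......................................................................
254 ......................................................................
256 ......................................................................
258 ......................................................................
260 ......................................................................
```

The rubber's free end is where it should be: scene column 322, rows 230–238, against a predicted (322,233). Now I press.

>>> send_rows --plan "0.001 0.001 0.015 0 0 0 0;0.001 0.001 0.03 0 0 0 0;0.001 0.001 0.045 0 0 0 0;0.001 0.001 0.055 0 0 0 0;0.001 0.001 0.06 0 0 0 0;0.001 0.001 0.065 0 0 0 0;0.001 0.001 0.07 0 0 0 0;0.001 0.001 0.07 0 0 0 0"

```text
clock: 14.93
position: [0.5333, 0.1565, 0.0261]
tool_rot: [-3.141, 0.002, 1.493]
force: [-0.6, 1.3, 0.3]
grip_width: -0.0
finger_force: 0.0
```

>>> send_rows --plan "0 0 0.003 0 0 0 0;0 0 0.006 0 0 0 0;0 0 0.009 0 0 0 0;0 0 0.009 0 0 0 0"

```text
clock: 15.27
position: [0.5334, 0.1566, 0.0171]
tool_rot: [-3.141, 0.002, 1.493]
force: [0.2, 0.5, 1.4]
grip_width: 0.0002
finger_force: 0.5
```

>>> send_rows --plan "0 0 0.003 0 0 0 0;0 0 0.006 0 0 0 0;0 0 0.008 0 0 0 0;0 0 0.008 0 0 0 0"

```text
clock: 15.6
position: [0.5339, 0.156, 0.0097]
tool_rot: [3.141, 0.003, 1.493]
force: [-0.3, -5.5, 13.6]
grip_width: 0.0004
finger_force: 5.8
```

>>> send_rows --plan "0 0 0.003 0 0 0 0;0 0 0.006 0 0 0 0;0 0 0.009 0 0 0 0;0 0 0.009 0 0 0 0"

```text
clock: 15.93
position: [0.5339, 0.1556, 0.0006]
tool_rot: [3.141, 0.003, 1.492]
force: [-1.0, -5.6, 11.2]
grip_width: -0.0002
finger_force: 5.0
```

>>> send_rows --plan "0 0 0.003 0 0 0 0;0 0 0.006 0 0 0 0;0 0 0.008 0 0 0 0;0 0 0.008 0 0 0 0"

```text
clock: 16.27
position: [0.5339, 0.1559, -0.0074]
tool_rot: [3.141, 0.003, 1.492]
force: [-0.6, -3.7, 9.1]
grip_width: -0.0
finger_force: 3.6
```

>>> send_rows --plan "0 0 0.002 0 0 0 0;0 0 0.004 0 0 0 0;0 0 0.006 0 0 0 0;0 0 0.006 0 0 0 0;0 0 0.006 0 0 0 0"

```text
clock: 16.68
position: [0.5339, 0.1561, -0.0132]
tool_rot: [3.141, 0.002, 1.493]
force: [-0.1, -3.7, 9.9]
grip_width: -0.0
finger_force: 4.0
```

```bash
cat > d.py <<'E'
from h import *
import sys
# change of the scene image vs the start, prongs / instrument body, by optical flow of corner features
a=cv2.cvtColor(cv2.imread("pics/scene0.png"),cv2.COLOR_BGR2GRAY)
f=imaging.grab_frame("scene");b=cv2.cvtColor(f["color"],cv2.COLOR_RGB2GRAY)
print(observe()["force"].round(1),observe()["position"].round(4))
for n,pts in dict(dial=[(170,148)],green=[(157,164)],vents=[(110,145)],lug=[(208,183)],prongN=[(204,230),(195,239)],prongF=[(228,192)],lens=[(106,206)]).items():
    p=np.array(pts,np.float32).reshape(-1,1,2)
    q,st,_=cv2.calcOpticalFlowPyrLK(a,b,p,None,winSize=(17,17));print(n,(q-p).reshape(-1,2).round(2).tolist(),st.ravel())
E
python3 d.py
```

```text
[-0.6 -2.8  9.5] [ 0.5339  0.1561 -0.0132]
dial [[-1.8300000429153442, -2.0299999713897705]] [1]
green [[-1.649999976158142, -2.140000104904175]] [1]
vents [[-1.4900000095367432, -0.3700000047683716]] [1]
lug [[-0.05000000074505806, -2.549999952316284]] [1]
prongN [[-7.619999885559082, 1.9199999570846558], [0.18000000715255737, 0.11999999731779099]] [1 1]
prongF [[-4.139999866485596, 6.5]] [1]
lens [[-0.6800000071525574, -0.7699999809265137]] [1]
```

The instrument's front is up, with the lug 2.5 px higher. The near prong has moved 7.6 px (about 16 mm) towards the feet. I press a little more for safety, then let up gently.

>>> send_rows --plan "0 0 0.002 0 0 0 0;0 0 0.003 0 0 0 0;0 0 0.003 0 0 0 0;0 0 0.003 0 0 0 0;0 0 0 0 0 0 0;0 0 -0.003 0 0 0 0;0 0 -0.006 0 0 0 0;0 0 -0.009 0 0 0 0;0 0 -0.012 0 0 0 0;0 0 -0.015 0 0 0 0"

```text
clock: 17.57
position: [0.5333, 0.1564, 0.0016]
tool_rot: [-3.141, 0.002, 1.493]
force: [-0.1, 1.1, 0.8]
grip_width: 0.0002
finger_force: 0.0
```

>>> send_rows --plan "0 0 -0.005 0 0 0 0;0 0 -0.01 0 0 0 0;0 0 -0.02 0 0 0 0;0 0 -0.05 0 0 0 0;0 0 -0.09 0 0 0 0;0 0 -0.12 0 0 0 0;0 0 -0.12 0 0 0 0;0 0 -0.12 0 0 0 0;0 0 -0.12 0 0 0 0"

```text
clock: 18.32
position: [0.5333, 0.1565, 0.1216]
tool_rot: [3.141, 0.002, 1.493]
force: [-0.3, -0.4, 0.1]
grip_width: -0.0
finger_force: 0.0
```

```bash
python3 d.py; sleep 0; python3 d.py | tail -7
```

```text
[-0.3  0.2 -0.4] [0.533  0.1565 0.121 ]
dial [[-1.1399999856948853, -1.5]] [1]
green [[-0.9900000095367432, -1.590000033378601]] [1]
vents [[-1.7899999618530273, 0.8700000047683716]] [1]
lug [[0.3499999940395355, -2.049999952316284]] [1]
prongN [[-7.570000171661377, 1.7999999523162842], [0.1599999964237213, 0.09000000357627869]] [1 1]
prongF [[-4.179999828338623, 6.579999923706055]] [1]
lens [[-0.2199999988079071, -0.5400000214576721]] [1]
dial [[-1.1200000047683716, -1.5]] [1]
green [[-0.9900000095367432, -1.590000033378601]] [1]
vents [[-1.809999942779541, 0.8799999952316284]] [1]
lug [[0.36000001430511475, -2.0399999618530273]] [1]
prongN [[-7.550000190734863, 1.7699999809265137], [0.14000000059604645, 0.10000000149011612]] [1 1]
prongF [[-4.170000076293945, 6.559999942779541]] [1]
lens [[-0.23999999463558197, -0.5600000023841858]] [1]
```

With the bar released, the instrument stays raised, settled slightly onto the catch. The prongs stay in and the scene is at rest, with the robot clear.

```bash
python3 -c "
from workcell import bot
print(bot.job_done())"
```

```text
the job is handed in; nothing more can be done
None
```

I levered the spectrometer's front up with the pry bar and the spring catch slid about 16 mm under its feet; the instrument stood raised on it with the robot clear when I handed the job in at about 18 s, though no verdict came back.

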